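# Hold the reel winder's tensioner back past its last click

## Task

I am about to thread a new tape and the worn pawl cannot be trusted near my fingers: push the reel winder's sprung tensioner arm back, away from the reel, by its thumb bar until the pawl has clicked over the last ratchet tooth, then go a little farther, so that you and not the pawl carry the spring, and finish while still holding it there, short of its end stop. Push gently, never harder than 20 N and without ramming the stop, and leave the crank, the reel and everything else on the bench as they are.

Things in the scene. Friction and masses are not known exactly. Their poses are not given: they have to be found in the camera images.
- winder: Hand-cranked reel winder of cast aluminium, screwed down. Origin: centre of the underside of its base plate (90 x 290 x 14 mm in x, y, z). Its shafts run along its x; its y points from the reel to the tensioner, so pushing back is towards +y. Under the tensioner a bracket with ratchet wheel and pawl, up to 125 mm high, x -3 to +22 mm, y +40 to +145 mm.
- spindle (a point): Centre of the white reel on its spindle, 178 mm across: winder x +35, y -75 mm, height 108 mm. The reel spans x +28 to +42 mm (nut to +52) and its top is 197 mm high; the crank is on its -x side. The reel turns with the crank; leave both alone.
- tensioner (a joint): Tensioner arm angle (rad). 0: sprung fully forward, idler roller inside the reel; grows as it is pushed back; hard end stop at 1.12. The ratchet catches it at about 0.23, 0.51 and 0.79; the pawl drops behind the last tooth at 0.81 (last click). Starts at 0 or caught on the first or second tooth. Spring at the thumb bar: about 4 N at 0, 8 N at 1.0, plus up to 1.5 N as a tooth passes.
- thumb_bar (a point): Point to push: on the axis of a 10 mm thick steel bar along the winder's x at the top of the thumb lever, one of the Y-shaped arm's two limbs; the bar spans x +38 to +98 mm, this point is at x +78. It circles the pivot at 110 mm, leaning from upright towards the reel by 0.52 rad less the tensioner angle. Push from the reel's side with shut fingers; a pinch exceeds 20 N.
- pivot (a point): Point on the tensioner's pivot axis abreast of the thumb_bar point: winder x +78, y +85 mm, height 58 mm. Fixed to the winder.
- pawl (a joint): Angle of the pawl (rad), a dark steel finger 45 mm long hanging from a pin onto the 84 mm ratchet wheel. About 0 (within 0.04): dropped between teeth; up to 0.13 while a tooth passes under it.
- crank_grip (a point): Middle of the crank's wooden handle (25 mm thick, 48 mm long along the winder's x), 70 mm off the spindle, on the winder's -x side (x -80 mm), at any angle. To be left alone.
- tip_jar: Glass jar of spent tips with a stainless funnel lid, 76 mm across, 116 mm high; origin under its centre. Bystander.
- gauge: Chrome-plated thickness gauge lying flat, about 160 x 80 x 15 mm; origin under the middle of its frame. Bystander.
- tray_low: Lowest of three stacked black trays, each 174 x 123 x 22 mm; origin under its centre. Bystander.
- tray_mid: Middle tray of the stack; origin under its centre. Bystander.
- tray_top: Top tray of the stack (its rim 66 mm above the bench); origin under its centre. Bystander.

How it is judged:
At the end, for the whole second after the job is handed in: The tensioner arm is held still (under 0.15 rad/s) between 0.83 rad, just past its last click at 0.81, and 1.11 rad, just short of its end stop, with the pawl dropped behind the last tooth (below 0.06 rad) and the fingers carrying the spring (at least 2 N on the winder) (value of joint tensioner between 0.83 and 1.11 rad and value of joint pawl below 0.06 rad and velocity of joint tensioner between -0.15 and 0.15 rad/s and contact force between the fingers and winder above 2 N); the arm keeps its last pose, push and grip.
It fails at once if the robot presses on the winder (tensioner arm included) with more than 20 N (contact force between any of the fingers, the arm and winder above 20 N).
It fails at once if the crank and reel are turned (crank handle moved more than 20 mm) (distance of crank_grip from where it was at the start of the episode above 0.02 m).
It fails at once if the jar, the gauge or a tray is moved more than 15 mm (distance of any of tip_jar, gauge, tray_low, tray_mid, tray_top from where it was at the start of the episode above 0.015 m).
It also fails if it takes over 35 s, if anything falls off the work surface, if the arm or the gripper's body presses on something with over 40 N, if the wrist force passes 120 N, or if a joint passes its speed limit or range.

## Robot

A 6-joint arm with a two-finger parallel gripper is mounted at the origin on the work surface. World frame = base frame: x ahead of the robot, y to its left, z up, the work surface at z = 0. Lengths are in m, angles in rad, forces in N, time in s.
With the tool pointing down it reaches from about 0.275 to 0.825 m from the base axis. Payload 5.2 kg.
Tool frame: the origin (TCP) lies on the centre line of the jaws, within the pads' length; the fingertips stand 11 mm ahead of it and the grasp point (between the pads) lies 8 mm behind it; z points along the fingers, y is the line along which they close (so a half turn about z gives the same grasp; the last joint's range is limited). The gripper opens to 93 mm and grips with 3 to 60 N. Pads are 15 mm wide; open, the fingers measure 128 mm over their backs; the gripper's body (75 mm by 188 mm) begins 65 mm behind the grasp point.
Start: joints at [0.903, 0.259, 1.535, -0, 1.348, -0.203], TCP at [0.247, 0.492, 0.23] pointing down, gripper open.
Joint ranges: [-3.14, 3.14], [-0.91, 2.08], [0.19, 2.58], [-1.22, 4.36], [0.22, 2.71], [-3.12, 3.12]. Speed limits (rad/s): [2.57, 2.57, 3.14, 3.14, 3.14, 3.14].

## Interface

Orientations are given as [roll, pitch, yaw] about the fixed x, y, z axes, in that order (R = Rz(yaw) Ry(pitch) Rx(roll)).
In Python, from cell import bot gives the robot as it stands.
- The arm moves only by the tool move_arm, never from a script. Its argument "motion" is a list of rows, each a list of 2 entries, a list of its own where there are three numbers: the shift along the tool's x, y, z in cm, then the turn, a rotation vector about the tool's x, y, z in rad. A call has 1 to 20 rows; each row shifts and turns the commanded pose from where the row before left it, along the tool's axes as they then stand; what a row does not reach is not made up. A row lasts 1/8 s, in which the tool goes at most 62.5 mm and 10.7 degrees, less where a joint would pass 70% of its speed; a pose out of reach is approached as far as the arm can. A call is refused whole if a number of a shift passes 6.25 or a number of a turn 0.188, either way. A call with a gripper value outside its range is refused whole. "gripper" is the closure, from 0 (fully open) to 1 (shut), set as the call begins (left out, the last holds). The fingers move at their own pace and stop on an object; "newtons" is the grip in N (left out, the last holds). Time passes only in rows, so rows that do not move let the fingers close. It gives the time, the measured TCP pose, the force, the opening and the grip force at its end, in the units of the state.
- bot.read_state(): the state, without advancing time (a new reading comes with each control period).
- bot.read_camera(name): name is "scene" or "side" or "wrist"; returns a dict with "frame" (400x640x3 uint8, red, green, blue), "z_map" (400x640 float32, m along the optical axis (not along the pixel's ray), 0 where there is no reading), "fx", "fy", "cx", "cy" (pixels), "position" and "rotation" of the camera in the world; the wrist camera has in their place "mount" (4x4, takes a point from camera to tool coordinates, whose origin is the TCP and whose axes are the flange's). Camera axes: x right, y up, looking along -z (the intrinsics and any distortion apply to the point x, -y, -z); pixel columns grow to the right and rows downward; lengths in m; the calibration is good to about 2 mm. A picture is of the moment at which its call begins: read the wrist's pose just before it.
- bot.close_job(): hands the job in; it is judged then, once.
The state is a dict: "time_s": time; "qpos": joint angles; "joint_velocities": joint speeds; "joint_efforts": joint torques, N m; "tcp_pos": TCP position; "eef_rot": TCP orientation; "force": force on the tool from outside, world axes, zero at the start; "wrist_torque": the same for the moment, N m; "width": opening from 0.0 (shut) to 1.0 (fully open); "finger_force": force on a finger pad.
Only numpy, scipy, OpenCV 4.12 (cv2) and the standard library are available. Lean on these libraries where they do the work, as an engineer would, in place of code of your own. Each camera call takes 0.05 s, during which the arm holds its last target. There are 200 camera calls.

## Working session

There is one attempt and no reset: what is moved stays moved. The work goes in short steps, Python scripts to look and compute and a tool call to move; the robot and the scene stay as the last step left them, time stands still between calls to the robot, and variables do not carry over. Pictures are saved under pics/ and viewed, at most 10 in all, crops included, and the job is handed in when it is done.

Besides the shell and the picture viewer there is one more tool, called as a command line: name --argument value ..., lists and objects as JSON in quotes. move_arm: Moves the arm, as the interface text tells. Its arguments: {"type":"object","properties":{"motion":{"type":"array"},"gripper":{"type":"number"},"newtons":{"type":"number"}},"required":["motion"]}

```bash
mkdir -p pics; cat > h.py <<'E'
import numpy as np, cv2
from cell import bot
def cloud(c):
    z=c["z_map"];h,w=z.shape
    u,v=np.meshgrid(np.arange(w),np.arange(h))
    p=np.stack([(u-c["cx"])/c["fx"]*z,-(v-c["cy"])/c["fy"]*z,-z],-1)
    R=np.array(c["rotation"])
    return p@R.T+np.array(c["position"])
E
python3 - <<'E'
from h import *
for n in ["scene","side"]:
    c=bot.read_camera(n); cv2.imwrite(f"pics/{n}0.png",c["frame"][:,:,::-1])
    print([(k,np.round(v,3) if not isinstance(v,str) else v) for k,v in c.items() if k not in("frame","z_map")])
    np.savez(n+"0.npz",P=cloud(c),f=c["frame"],z=c["z_map"])
print(bot.read_state())
E
```

```text
[('fx', np.float64(458.476)), ('fy', np.float64(458.476)), ('cx', np.float64(314.7)), ('cy', np.float64(193.462)), ('position', array([1.347, 0.202, 0.886])), ('rotation', array([ 0.83 , -0.01 ,  1.845]))]Traceback (most recent call last):
  File "<stdin>", line 5, in <module>
  File "h.py", line 8, in cloud
    return p@R.T+np.array(c["position"])
           ~~~~~^~~~~~~~~~~~~~~~~~~~~~~~
ValueError: operands could not be broadcast together with shapes (400,640) (3,)
```

View pics/scene0.png

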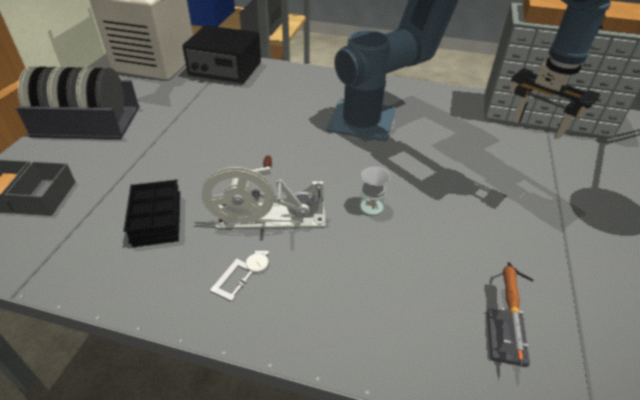

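The scene camera shows the winder at about (265,200). The reel is at (240,195), the tensioner to its right at about (300,200), and the crank behind it at (267,160). The jar is at (373,190), the trays at (153,212) and the gauge at (240,275).

```bash
sed -i 's/^import numpy.*/&\nfrom scipy.spatial.transform import Rotation as Ro/; s/R=np.array(c\["rotation"\])/R=Ro.from_euler("xyz",c["rotation"]).as_matrix()/' h.py
python3 - <<'E'
from h import *
for n in ["scene","side"]:
    c=bot.read_camera(n); P=cloud(c); np.savez(n+"0.npz",P=P,f=c["frame"],z=c["z_map"])
    print(n,c["position"],c["rotation"],c["fx"])
    f=c["frame"]
    if n=="scene": cv2.imwrite("pics/sc_crop.png",cv2.resize(f[140:250,180:340,::-1],None,fx=5,fy=5,interpolation=cv2.INTER_CUBIC))
    cv2.imwrite(f"pics/{n}1.png",f[:,:,::-1])
    if n=="scene":
        for (u,v) in [(240,200),(300,225),(153,190),(225,225),(320,225),(373,210),(240,275)]: print(u,v,P[v,u].round(3))
        m=(P[...,2]>0.006)&(P[...,2]<0.25)&(P[...,0]>.3)&(P[...,0]<.9)&(P[...,1]>-.3)&(P[...,1]<.3)
        k,l,s,ct=cv2.connectedComponentsWithStats(m.astype(np.uint8))
        for i in range(1,k):
            if s[i,4]>60: q=P[l==i]; print(s[i],q.min(0).round(3),q.max(0).round(3))
print(bot.read_state())
E
```

```text
scene [1.34654353 0.20237665 0.88614308] [ 0.8298271  -0.01043698  1.84493936] 458.4762489840433
240 200 [ 0.603 -0.189  0.111]
300 225 [ 0.553 -0.051  0.012]
153 190 [ 0.586 -0.451  0.063]
225 225 [ 0.607 -0.241  0.01 ]
320 225 [ 0.54  -0.001  0.013]
373 210 [0.456 0.124 0.024]
240 275 [ 0.74  -0.144  0.   ]
[ 201  155  124   74 5584] [ 0.346 -0.286  0.006] [0.624 0.009 0.199]
[ 360  167   30   49 1139] [0.358 0.073 0.006] [0.464 0.152 0.119]
[210 251  59  50 854] [ 0.657 -0.192  0.006] [ 0.818 -0.088  0.019]
side [ 0.45140804 -0.98294484  1.0764861 ] [ 7.76880504e-01 -4.95355559e-04 -1.18270506e-01] 478.61183457273614
{'time_s': 0.15, 'qpos': array([ 9.03194117e-01,  2.59173499e-01,  1.53578762e+00, -2.22631311e-05,
        1.34799305e+00, -2.02795639e-01]), 'joint_velocities': array([ 0.00124996, -0.00211211, -0.00203746,  0.00026364, -0.00244059,
        0.00086911]), 'joint_efforts': array([ 2.30030113e-03, -4.37643135e+01, -2.84234011e+01,  7.17568444e-02,
        3.79971089e-02, -5.80479741e-05]), 'tcp_pos': array([0.24627935, 0.49135063, 0.22902748]), 'eef_rot': array([-3.14025467e+00, -2.52959473e-04,  2.67679085e+00]), 'force': array([-0.02468151, -0.55895941,  0.73259067]), 'wrist_torque': array([-0.03330492, -0.01638629,  0.06113721]), 'finger_force': 0.0, 'width': 1.0012343306083178}
```

View pics/side1.png

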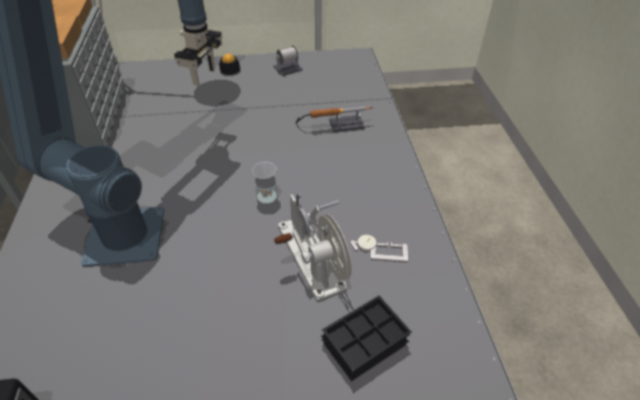

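View pics/sc_crop.png

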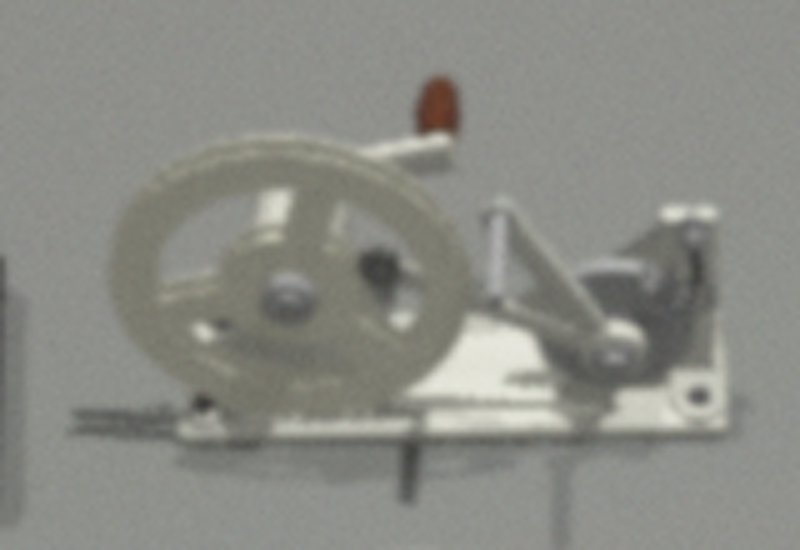

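The side view shows the winder from behind the reel, with the thumb bar sticking out at about (317,208)-(340,203). The crank grip is at (283,238) and the jar at (265,183). In the scene crop the bar runs from about (279,181) to (279,200) in full-frame pixels, and the arm hub is at (303,209). Next I'll fit the winder frame from the reel face and base plate.

```bash
python3 - <<'E'
from h import *
d=np.load("scene0.npz");P=d["P"];f=d["f"]
# base plate top points
w=np.zeros(f.shape[:2],bool); w[140:250,180:340]=1
b=w&(abs(P[...,2]-.012)<.004)&(f.min(2)>130)
q=P[b][:,:2].astype(np.float32)
print(len(q)); r=cv2.minAreaRect(q); print("base rect",r, P[b][:,2].mean())
# reel face: plane from points high up left
m=w.copy(); m[:,277:]=0
m&=(P[...,2]>.035)&(P[...,2]<.21)&(P[...,0]>.55)
q=P[m]; print(len(q))
for _ in range(6):
    c=q.mean(0); n=np.linalg.svd(q-c,full_matrices=0)[2][2]; n*=np.sign(n[0]); q=q[abs((q-c)@n)<.006]
print("reel plane n",n,"yaw",np.arctan2(n[1],n[0]),len(q))
h=np.array([-n[1],n[0],0]);h/=np.linalg.norm(h)
st=np.stack([(q-c)@h,q[:,2]],1).astype(np.float32)
(cx,cz),R=cv2.minEnclosingCircle(st); print("circle",cx,cz,R,"centre",c+h*cx)
C=c+h*cx; yaw=np.arctan2(n[1],n[0])
ex=np.array([np.cos(yaw),np.sin(yaw)]);ey=np.array([-ex[1],ex[0]])
O=C[:2]-42e-3*ex+75e-3*ey; print("origin",O,"yaw",yaw)
# base in winder frame
qb=(P[b][:,:2]-O); print("base x",np.percentile(qb@ex,[1,99]),"y",np.percentile(qb@ey,[1,99]))
# bar etc: points in winder frame above bracket
for n_ in("scene0","side0"):
    D=np.load(n_+".npz");Q=D["P"];X=(Q[...,:2]-O)@ex;Y=(Q[...,:2]-O)@ey
    k=(X>.044)&(X<.11)&(Y>-.02)&(Y<.16)&(Q[...,2]>.045)&(Q[...,2]<.2)
    print(n_,k.sum()); v,u=np.nonzero(k)
    for i in range(0,len(v),max(1,len(v)//45)): print(u[i],v[i],(np.array([X[v[i],u[i]],Y[v[i],u[i]],Q[v[i],u[i],2]])*1e3).round())
E
```

```text
680
base rect ((0.40160560607910156, -0.16726455092430115), (0.3822285234928131, 0.2859361469745636), 12.592757225036621) 0.01354673377727866
2716
reel plane n [ 0.9543883   0.29853556 -0.00441409] yaw 0.30316092072010975 1905
circle 0.005831710062921047 0.11223217844963074 0.099830262362957 centre [ 0.59319234 -0.1906094   0.12026009]
origin [ 0.53071726 -0.13156819] yaw 0.30316092072010975
base x [-0.036245    0.04765724] y [-0.14434537  0.13446987]
scene0 164
262 180 [ 44. -19. 168.]
265 183 [ 44. -13. 159.]
277 184 [ 45.  16. 155.]
280 184 [ 48.  23. 159.]
277 185 [ 49.  16. 156.]
280 185 [ 53.  24. 159.]
269 186 [ 44.  -4. 149.]
279 186 [ 58.  21. 161.]
265 187 [ 45. -13. 147.]
279 187 [ 57.  21. 157.]
267 188 [ 44.  -9. 142.]
279 188 [ 62.  21. 158.]
269 189 [ 45.  -4. 139.]
279 189 [ 65.  21. 158.]
269 190 [ 46.  -4. 137.]
279 190 [ 70.  22. 159.]
269 191 [ 45.  -5. 133.]
279 191 [ 71.  22. 156.]
277 192 [ 75.  17. 157.]
280 192 [ 75.  24. 156.]
272 193 [ 46.   3. 127.]
279 193 [ 79.  22. 157.]
270 194 [ 45.  -3. 123.]
278 194 [ 83.  20. 158.]
272 195 [ 45.   2. 120.]
279 195 
[... 1724 characters left out ...]

333 205 [ 79.  13. 154.]
334 205 [ 82.  14. 153.]
320 206 [ 44.  21. 158.]
321 206 [ 47.  20. 158.]
322 206 [ 48.  17. 160.]
323 206 [ 52.  17. 158.]
324 206 [ 55.  19. 155.]
325 206 [ 57.  16. 157.]
326 206 [ 60.  16. 156.]
327 206 [ 64.  18. 153.]
328 206 [ 66.  16. 154.]
329 206 [ 68.  14. 155.]
330 206 [ 71.  14. 154.]
331 206 [ 74.  15. 151.]
321 207 [ 46.  18. 156.]
322 207 [ 46.  12. 161.]
323 207 [ 51.  17. 155.]
324 207 [ 53.  15. 156.]
325 207 [ 56.  14. 156.]
326 207 [ 59.  15. 153.]
327 207 [ 61.  13. 155.]
328 207 [ 64.  13. 153.]
322 208 [ 47.  13. 156.]
323 208 [ 49.  13. 156.]
324 208 [ 53.  14. 153.]
325 208 [ 56.  15. 151.]
321 209 [ 45.  17. 150.]
322 209 [ 46.  12. 154.]
```

The bar height (axis about 153 mm) puts the tensioner at 0 rad. The bar, hub and right end of the base all agree on shifting the origin by -10 mm in y, giving O≈(0.534,-0.141) and yaw 0.303. I'll turn the jaw line along the winder's x with the fingers shut, then move over to the reel side of the bar.

move_arm --motion '[[[0,0,-0.7],[0,0,0.134]],[[0,0,-0.7],[0,0,0.134]],[[0,0,-0.7],[0,0,0.134]],[[0,0,-0.7],[0,0,0.134]],[[0,0,-0.7],[0,0,0.134]],[[0,0,-0.7],[0,0,0.133]]]' --gripper 1 --newtons 30

```text
time_s: 0.9
tcp_pos: [0.2464, 0.4915, 0.2715]
eef_rot: [-3.141, 0.0, 1.869]
force: [-0.3, 0.5, -0.3]
width: 0.405
finger_force: 0.0
```

move_arm --motion '[[[-2,0.5,0],[0,0,0]],[[-4,0.95,0],[0,0,0]],[[-4,0.95,0],[0,0,0]],[[-4,0.95,0],[0,0,0]],[[-4,0.95,0],[0,0,0]],[[-4,0.95,0],[0,0,0]],[[-4,0.95,0],[0,0,0]],[[-4,0.95,0],[0,0,0]],[[-4,0.95,0],[0,0,0]],[[-4,0.95,0],[0,0,0]],[[-4,0.95,0],[0,0,0]],[[-4,0.95,0],[0,0,0]],[[-4,0.95,0],[0,0,0]],[[-4,0.95,0],[0,0,0]],[[-4,0.95,0],[0,0,0]],[[-4,0.95,0],[0,0,0]],[[-4,0.95,0],[0,0,0]],[[-2,0.5,0],[0,0,0]],[[0,0,0],[0,0,0]],[[0,0,0],[0,0,0]]]'

```text
time_s: 3.4
tcp_pos: [0.6033, -0.108, 0.2716]
eef_rot: [-3.141, -0.001, 1.875]
force: [1.0, -0.2, -0.3]
width: 0.005
finger_force: 0.0
```

```bash
cat >> h.py <<'E'
yaw=.303; ex=np.array([np.cos(yaw),np.sin(yaw)]); ey=np.array([-ex[1],ex[0]]); O=np.array([.5337,-.1411])
def W(p): p=np.asarray(p); return np.array([(p[:2]-O)@ex,(p[:2]-O)@ey,p[2]])*1e3
E
python3 - <<'E'
from h import *
s=bot.read_state(); print(s["time_s"],W(s["tcp_pos"]),s["eef_rot"],s["width"],s["force"],s["finger_force"])
c=bot.read_camera("wrist"); T=np.array(c["mount"]); z=c["z_map"]
Rt=Ro.from_euler("xyz",s["eef_rot"]).as_matrix()
u,v=np.meshgrid(np.arange(640),np.arange(400))
p=np.stack([(u-c["cx"])/c["fx"]*z,-(v-c["cy"])/c["fy"]*z,-z],-1)@T[:3,:3].T+T[:3,3]
p=p@Rt.T+s["tcp_pos"]
np.savez("wrist0.npz",P=p,f=c["frame"],z=z)
X=(p[...,:2]-O)@ex;Y=(p[...,:2]-O)@ey;Z=p[...,2]
k=(z>0)&(X>.055)&(X<.11)&(Y>0)&(Y<.08)&(Z>.13)&(Z<.18)
print("bar",k.sum(),np.percentile(X[k],[1,50,99]),np.percentile(Y[k],[2,50,98]),np.percentile(Z[k],[2,50,98])) if k.sum() else print("none")
cv2.imwrite("pics/wrist0.png",c["frame"][:,:,::-1])
E
```

```text
3.4 [ 76.28336203  10.87446338 271.61169865] [-3.14110527e+00 -9.76943814e-04  1.87492593e+00] 0.004575854741470524 [ 0.95596826 -0.17752367 -0.3190616 ] 0.0
bar 457 [0.05507281 0.07693879 0.09785224] [0.02670974 0.03169665 0.03526259] [0.15394194 0.15776326 0.15949354]
```

View pics/wrist0.png

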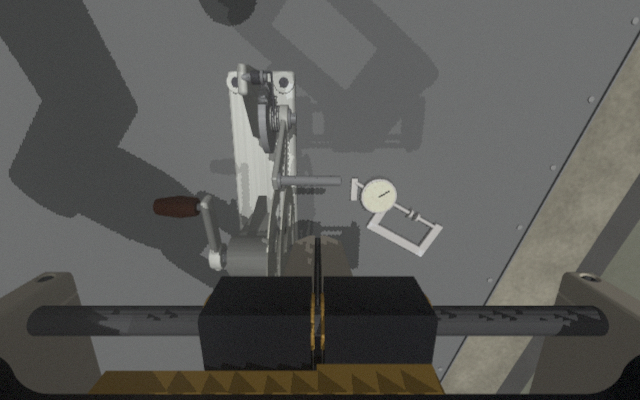

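The wrist view shows the bar at (280..340,181), free of the reel. It measures y 31 mm and top 159 mm, with its end at x 98, which confirms the frame. I'll back off slightly, then go down beside it.

move_arm --motion '[[[-0.7,0.1,0],[0,0,0]],[[-0.8,0.1,1],[0,0,0]],[[0,0,2],[0,0,0]],[[0,0,2],[0,0,0]],[[0,0,2],[0,0,0]],[[0,0,2],[0,0,0]],[[0,0,2],[0,0,0]],[[0,0,1.5],[0,0,0]],[[0,0,0],[0,0,0]],[[0,0,0],[0,0,0]]]'

```text
time_s: 4.7
tcp_pos: [0.6109, -0.1229, 0.1472]
eef_rot: [3.141, 0.001, 1.874]
force: [0.6, -0.3, 0.8]
width: 0.003
finger_force: 0.0
```

move_arm --motion '[[[0.3,0,0],[0,0,0]],[[0.3,0,0],[0,0,0]],[[0.3,0,0],[0,0,0]],[[0.3,0,0],[0,0,0]],[[0.2,0,0],[0,0,0]],[[0.2,0,0],[0,0,0]],[[0.2,0,0],[0,0,0]],[[0.2,0,0],[0,0,0]],[[0.2,0,0],[0,0,0]],[[0.2,0,0],[0,0,0]],[[0.2,0,0],[0,0,0]],[[0.2,0,0],[0,0,0]]]'

```text
time_s: 6.2
tcp_pos: [0.6034, -0.0993, 0.1482]
eef_rot: [3.14, 0.007, 1.873]
force: [0.7, -11.0, 5.2]
width: 0.005
finger_force: 5.1
```

```bash
python3 - <<'E'
from h import *
s=bot.read_state(); print(s["time_s"],W(s["tcp_pos"]),s["eef_rot"],s["force"],"push",s["force"][:2]@ey)
E
```

```text
6.2 [ 79.00249408  19.08431742 148.23254116] [3.13986809 0.00669778 1.87340345] [  0.6549077  -11.0468756    5.23072647] push -10.739056705191608
```

move_arm --motion '[[[0.05,0,-0.1],[0,0,0]],[[0.05,0,-0.1],[0,0,0]],[[0.05,0,-0.1],[0,0,0]],[[0.05,0,-0.1],[0,0,0]]]'

```text
time_s: 6.7
tcp_pos: [0.602, -0.0958, 0.1508]
eef_rot: [3.141, 0.003, 1.873]
force: [1.8, -4.5, -3.1]
width: 0.003
finger_force: 2.6
```

```bash
cat >> h.py <<'E'
def rep():
    s=bot.read_state(); F=s["force"]; print(s["time_s"],W(s["tcp_pos"]).round(1),"push",(F[:2]@ey).round(1),F.round(1),s["eef_rot"].round(3))
def bar():
    c=bot.read_camera("scene"); P=cloud(c); q=P-np.r_[O,0]; X=q[...,:2]@ex;Y=q[...,:2]@ey;Z=P[...,2]
    k=(X>.05)&(X<.1)&(Z>.135)&(Z<.178)&(Y>.0)&(Y<.16); k[:,:270]=0
    k&=(X>.088)
    print("bar end",k.sum(),(np.median(X[k]),np.median(Y[k]),np.median(Z[k])) if k.any() else "")
    return c
E
python3 - <<'E'
from h import *
rep(); bar()
E
```

```text
6.7 [ 78.7  22.9 150.8] push -4.8 [ 1.8 -4.5 -3.1] [3.141e+00 3.000e-03 1.873e+00]
bar end 34 (np.float64(0.09481754927738709), np.float64(0.027653167295825225), np.float64(0.1563753487669577))
```

move_arm --motion '[[[0.15,0,-0.08],[0,0,0]],[[0.15,0,-0.08],[0,0,0]],[[0.15,0,-0.07],[0,0,0]],[[0.15,0,-0.07],[0,0,0]],[[0.15,0,-0.07],[0,0,0]],[[0.15,0,-0.06],[0,0,0]],[[0.15,0,-0.06],[0,0,0]],[[0.15,0,-0.06],[0,0,0]],[[0.15,0,-0.05],[0,0,0]],[[0.15,0,-0.05],[0,0,0]]]'

```text
time_s: 8.0
tcp_pos: [0.5976, -0.0816, 0.1573]
eef_rot: [3.141, 0.003, 1.873]
force: [1.1, -5.8, -1.4]
width: 0.003
finger_force: 3.0
```

```bash
python3 -c "
from h import *
rep(); bar()"
```

```text
8.0 [ 78.8  37.7 157.3] push -5.8 [ 1.1 -5.8 -1.4] [3.141e+00 3.000e-03 1.873e+00]
bar end 31 (np.float64(0.09458979511698701), np.float64(0.04168419958333192), np.float64(0.16257296847516756))
```

move_arm --motion '[[[0.15,0,-0.05],[0,0,0]],[[0.15,0,-0.05],[0,0,0]],[[0.15,0,-0.04],[0,0,0]],[[0.15,0,-0.04],[0,0,0]],[[0.15,0,-0.04],[0,0,0]],[[0.15,0,-0.04],[0,0,0]],[[0.15,0,-0.03],[0,0,0]],[[0.15,0,-0.03],[0,0,0]],[[0.15,0,-0.03],[0,0,0]],[[0.15,0,-0.02],[0,0,0]],[[0.15,0,-0.02],[0,0,0]],[[0.15,0,-0.02],[0,0,0]],[[0.15,0,-0.02],[0,0,0]],[[0.15,0,-0.01],[0,0,0]],[[0.15,0,-0.01],[0,0,0]],[[0.15,0,0],[0,0,0]],[[0.15,0,0],[0,0,0]],[[0.15,0,0],[0,0,0]],[[0.15,0,0],[0,0,0]],[[0.15,0,0],[0,0,0]]]'

```text
time_s: 10.55
tcp_pos: [0.5893, -0.0538, 0.1635]
eef_rot: [3.14, 0.006, 1.873]
force: [0.3, -8.6, 5.8]
width: 0.004
finger_force: 4.0
```

```bash
python3 -c "
from h import *
rep(); bar()"
```

```text
10.55 [ 79.1  66.7 163.5] push -8.3 [ 0.3 -8.6  5.8] [3.14  0.006 1.873]
bar end 41 (np.float64(0.09556800390844919), np.float64(0.07217066499223306), np.float64(0.1688530844435312))
```

move_arm --motion '[[[0.15,0,-0.02],[0,0,0]],[[0.15,0,-0.02],[0,0,0]],[[0.15,0,0],[0,0,0]],[[0.15,0,0],[0,0,0]],[[0.15,0,0],[0,0,0]],[[0.15,0,0],[0,0,0]],[[0.15,0,0],[0,0,0]],[[0.15,0,0.01],[0,0,0]],[[0.15,0,0.01],[0,0,0]],[[0.15,0,0.01],[0,0,0]],[[0.15,0,0.02],[0,0,0]],[[0.15,0,0.02],[0,0,0]],[[0.15,0,0.02],[0,0,0]],[[0.15,0,0.02],[0,0,0]],[[0.15,0,0.03],[0,0,0]],[[0.15,0,0.03],[0,0,0]],[[0.15,0,0.03],[0,0,0]],[[0.15,0,0.03],[0,0,0]],[[0.15,0,0.04],[0,0,0]],[[0.15,0,0.04],[0,0,0]]]'

```text
time_s: 13.1
tcp_pos: [0.581, -0.0249, 0.161]
eef_rot: [3.138, 0.006, 1.873]
force: [2.0, -8.3, 5.9]
width: 0.006
finger_force: 3.9
```

```bash
python3 -c "
from h import *
rep(); bar()"
```

```text
13.1 [ 79.8  96.8 161. ] push -8.5 [ 2.  -8.3  5.9] [3.138 0.006 1.873]
bar end 48 (np.float64(0.0959904002770531), np.float64(0.10099678718781807), np.float64(0.1675492354663607))
```

move_arm --motion '[[[0.15,0,0.03],[0,0,0]],[[0.15,0,0.04],[0,0,0]],[[0.15,0,0.04],[0,0,0]],[[0.15,0,0.05],[0,0,0]],[[0.15,0,0.05],[0,0,0]],[[0.15,0,0.05],[0,0,0]],[[0.15,0,0.05],[0,0,0]],[[0.15,0,0.06],[0,0,0]],[[0.15,0,0.06],[0,0,0]],[[0.15,0,0.06],[0,0,0]],[[0.15,0,0.06],[0,0,0]],[[0.15,0,0.06],[0,0,0]],[[0.15,0,0.07],[0,0,0]],[[0.15,0,0.07],[0,0,0]],[[0,0,0],[0,0,0]],[[0,0,0],[0,0,0]],[[0,0,0],[0,0,0]],[[0,0,0],[0,0,0]]]'

```text
time_s: 15.4
tcp_pos: [0.5748, -0.0042, 0.1532]
eef_rot: [3.138, 0.004, 1.873]
force: [2.6, -6.3, 5.5]
width: 0.005
finger_force: 3.1
```

```bash
python3 -c "
from h import *
rep(); c=bar(); cv2.imwrite('pics/end.png',cv2.resize(c['frame'][120:250,180:360,::-1],None,fx=4,fy=4,interpolation=cv2.INTER_CUBIC))"
```

```text
15.4 [ 80.1 118.4 153.2] push -6.8 [ 2.6 -6.3  5.5] [3.138 0.004 1.873]
bar end 35 (np.float64(0.09588422936334709), np.float64(0.12322882313230153), np.float64(0.15859174279396826))
```

View pics/end.png

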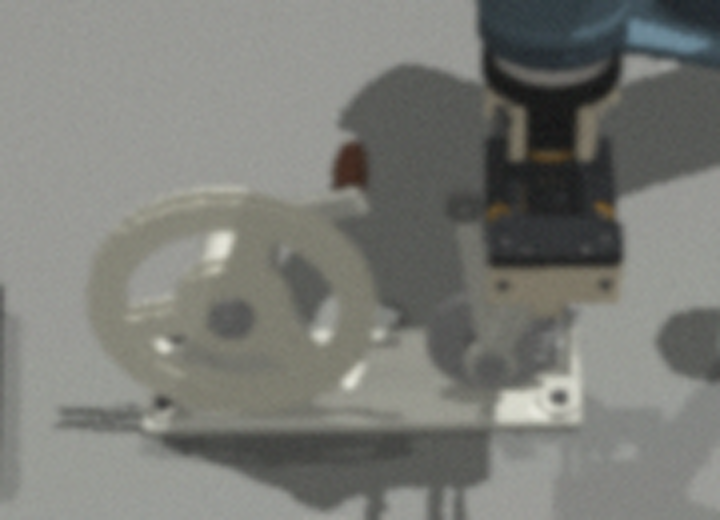

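The end view shows the thumb lever pushed back past upright behind the gripper, at about (300,195) in full-frame pixels. The reel and crank look unmoved. The bar is at y≈131 mm, so the tensioner is at about 0.95-1.0 rad, and the fingers are holding roughly 7-9 N. I'm handing the job in.

```bash
python3 -c "
from h import *
rep(); print(bot.close_job())"
```

```text
15.45 [ 80.1 118.4 153.3] push -6.2 [ 2.4 -5.8  5.2] [3.138 0.004 1.874]
the job is handed in; nothing more can be done
None
```

The job is handed in with the arm holding the tensioner at about 0.95 rad by camera estimate, past the last click and short of the stop, on about 8 N (highest reading about 12 N); the pawl itself wasn't measured, and the verdict wasn't shown.

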